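# Set the tall specimen plaque out on the light panel

### The arm

A 6-joint arm with a two-finger parallel gripper is mounted at the origin on the work surface. World frame = base frame: x ahead of the robot, y to its left, z up, the work surface at z = 0. Lengths are in m, angles in rad, forces in N, time in s.
With the tool pointing down it reaches from about 0.3 to 0.85 m from the base axis. Payload 4.2 kg.
Tool frame: the origin (TCP) lies on the centre line of the jaws, within the pads' length; the fingertips stand 17 mm ahead of it and the grasp point (between the pads) lies 2 mm behind it; z points along the fingers, y is the line along which they close (so a half turn about z gives the same grasp; the last joint's range is limited). The gripper opens to 91 mm and grips with 3 to 60 N. Pads are 32 mm wide; open, the fingers measure 118 mm over their backs; the gripper's body (76 mm by 178 mm) begins 60 mm behind the grasp point.
Start: joints at [-1.15, 0.32, 1.565, -0, 1.257, -0.02], TCP at [0.245, -0.52, 0.231] pointing down, gripper open.
Joint ranges: [-3.11, 3.11], [-0.84, 2.01], [0.21, 2.61], [-1.34, 4.49], [0.05, 2.63], [-2.56, 2.56]. Speed limits (rad/s): [2.57, 2.57, 3.14, 3.14, 3.14, 3.14].

### API

Orientations are given as a unit quaternion [w, x, y, z].
In Python, from station import bot, camera, calibration gives the robot as it stands.
- The arm moves only by the tool apply_moves, never from a script. Its argument "moves" is a list of rows, each a list of 5 numbers: the shift along the tool's x, y, z in mm, then the turn about the tool's z in rad, then the closure, from -1 (fully open) to 1 (shut), so that 0 is half open. In form: [[x, y, z, yaw, claw], ...]. A call has 1 to 8 rows; each row shifts and turns the commanded pose from where the row before left it, along the tool's axes as they then stand; what a row does not reach is not made up. A row lasts 1/8 s, in which the tool goes at most 62.5 mm and 10.7 degrees, less where a joint would pass 70% of its speed; a pose out of reach is approached as far as the arm can. A call is refused whole if a number of a shift passes 62.5 or a number of a turn 0.188, either way. A call with a gripper value outside its range is refused whole. The fingers move at their own pace and stop on an object; the grip force is fixed at half the most. Time passes only in rows, so rows that do not move let the fingers close. It gives the time, the measured TCP pose, the force, the opening and the grip force at its end, in the units of the state.
- bot.get_state(): the state, without advancing time (a new reading comes with each control period).
- camera(name): name is "scene" or "side" or "wrist"; returns the picture (384x512x3 uint8, red, green, blue); there is no depth.
- calibration(name): a dict with "fx", "fy", "cx", "cy" (pixels), "world_to_cam" (4x4, takes a point from world to camera coordinates). Camera axes: x right, y up, looking along -z (the intrinsics and any distortion apply to the point x, -y, -z); pixel columns grow to the right and rows downward; lengths in m; the calibration is good to about 2 mm. A picture is of the moment at which its call begins: read the wrist's pose just before it. calibration takes no time and is no camera call; for the wrist camera it gives the pose at the moment of the call.
- bot.job_done(): hands the job in; it is judged then, once.
The state is a dict: "time_s": time; "joint_positions": joint angles; "dq": joint speeds; "joint_efforts": joint torques, N m; "position": TCP position; "ee_rot": TCP orientation; "ft_force": force on the tool from outside, world axes, zero at the start; "wrist_torque": the same for the moment, N m; "finger_gap": finger opening in m; "grip_force": force on a finger pad.
Only numpy, scipy, OpenCV 4.12 (cv2) and the standard library are available. Lean on these libraries where they do the work, as an engineer would, in place of code of your own. Each camera call takes 0.05 s, during which the arm holds its last target. There are 200 camera calls.

### The job

Swing the rack's carrying handle down to either side, slide the tall specimen plaque straight up out of its grooves, and stand it on the ledge of the light panel, lowered gently rather than dropped: foot between panel and lip, leaning back flat against the panel, frosted end up and centred. Leave the handle down and the other plaques in their slots, do not disturb anything else on the bench, and let go of the plaque.

Things in the scene. Friction and masses are not known exactly. Their poses are not given: they have to be found in the camera images.
- rack: Fixed rack, black grooved sides, dark steel floor and ends: 158 (x) x 124 (y) x 98 mm high. Origin: centre of underside; floor top 8 mm up. Four slots in a row along x, at x = -48, -16, +16, +48 mm: each a pair of upright grooves, 14 mm wide, in the side walls (inner faces at y = +-52 mm), up to 96 mm. A plaque stands in each, faces square to the rack's x. End plates are 90 mm high.
- bail (a joint): Angle (rad) of the rack's U-shaped carrying handle: 0 is upright over the plaques, barring their way; starts within 0.3 of that. Positive swings towards the rack's -y side, negative +y; stops at +-1.45 = fully down (grip 90 mm above the bench, beside the rack). Hinge axis along the rack's x at y = 0, 75 mm up. Friction holds it where left; 1 to 3 N at the grip moves it.
- bail_grip (a point): Middle of the handle's grip: a black sleeve 14 mm thick, 104 mm long, along the rack's x, 130 mm from the hinge axis (205 mm above the bench when upright, 37 mm above the top of the tall plaque). Its axes turn with the handle: x along the sleeve, z away from the hinge. The handle's steel arms are at x = +-88 mm.
- tall_plaque: Clear resin slab with a pressed fern: 10 mm thick (x), 100 wide (y), 160 tall (z), about 0.19 kg, top 45 mm frosted white. Origin: centre of its bottom face; z towards the frosted end; both faces alike. Starts in any slot, upright on the rack floor with 2 mm play all round, at least 55 mm taller than the others. Its foot must rise 90 mm to leave the grooves.
- plaque_b: A short resin plaque, 10 x 100 x 105 mm tall, in another slot of the rack (origin: centre of its bottom face). Stays.
- plaque_c: A short resin plaque, 10 x 100 x 100 mm tall, in another slot. Stays.
- plaque_d: A short resin plaque, 10 x 100 x 95 mm tall, in another slot. Stays.
- viewer: Fixed foot of the light panel, white, 150 (x) x 176 (y) x 14 mm. Origin on its underside, below the panel's seat; its +x is the side the panel faces, z up.
- panel: Light panel with ledge, on the viewer's foot. Origin (seat): middle of the corner where face meets ledge top, 42 mm above the bench. x out of the face, y along the ledge, z up the face, which leans back 0.349 rad to the viewer's -x. 150 mm wide, 95 mm up the slope, 14 mm thick. Ledge square to the face, 18 mm deep, then a lip 4 mm thick, 8 mm high. A plaque stands 65 mm above the panel.
- petri: Stack of three petri dishes, 93 mm across, 46 mm high, loose. Origin: centre of underside (as for those below). Stands at the rack's -x end.
- slide_box: Grey slide box, 87 x 167 x 35 mm, loose, at the rack's +x end.
- stain_bottle: Brown bottle, 54 mm across, 115 mm high, loose, near the viewer's front corner.
- wash_bottle: White wash bottle with a bent spout, 68 mm across, 183 mm high, loose.
- beaker: Glass beaker, 68 mm across, 85 mm high, loose.
- fixative_jar: Glass jar with white cap, 66 mm across, 75 mm high, loose, behind the viewer.
Mind the look-alikes: they are no part of the job. What is shaped like the rack but yellow is not meant.

How it is judged:
By the outcome, as a careful person would: the job done as asked, in the order asked, and still so for the second after the job is handed in, with the robot touching nothing.
It also fails if it takes over 54 s, if anything falls off the work surface, if the arm or the gripper's body presses on something with over 40 N, if the wrist force passes 120 N, or if a joint passes its speed limit or range.

## Working session

There is one attempt and no reset: what is moved stays moved. The work goes in short steps, Python scripts to look and compute and a tool call to move; the robot and the scene stay as the last step left them, time stands still between calls to the robot, and variables do not carry over. Pictures are saved under pics/ and viewed, at most 10 in all, crops included, and the job is handed in when it is done.

Besides the shell and the picture viewer there is one more tool, called after "Request:" by a JSON object that holds its "name" and its "arguments", one argument or row to a line. apply_moves: Moves the arm, as the interface text tells. Its arguments: {"type":"object","properties":{"moves":{"type":"array","items":{"type":"array","items":{"type":"number"}}}},"required":["moves"]}

```bash
mkdir -p pics; cat > h.py <<'E'
import numpy as np, cv2
from station import bot, camera, calibration
def snap(n,f):
    im=camera(n); cv2.imwrite('pics/'+f,im[:,:,::-1]); return im
def proj(c,P):
    P=np.atleast_2d(P); M=np.array(c['world_to_cam']); q=P@M[:3,:3].T+M[:3,3]
    return np.c_[c['cx']+c['fx']*q[:,0]/-q[:,2], c['cy']+c['fy']*q[:,1]/q[:,2]]
def ray(c,uv):
    M=np.array(c['world_to_cam']); R=M[:3,:3]; o=-R.T@M[:3,3]
    d=R.T@np.array([(uv[0]-c['cx'])/c['fx'],-(uv[1]-c['cy'])/c['fy'],-1.]); return o,d/np.linalg.norm(d)
def onz(c,uv,z):
    o,d=ray(c,uv); return o+d*(z-o[2])/d[2]
def tri(c1,u1,c2,u2):
    o1,d1=ray(c1,u1);o2,d2=ray(c2,u2)
    t=np.linalg.lstsq(np.c_[d1,-d2],o2-o1,rcond=None)[0]
    a,b=o1+t[0]*d1,o2+t[1]*d2; return (a+b)/2,np.linalg.norm(a-b)
E
python3 - <<'E'
from h import *
for n in ('scene','side'):
    snap(n,n+'0.png'); c=calibration(n); print({k:(np.round(v,3).tolist() if k=='world_to_cam' else v) for k,v in c.items()})
a=cv2.imread('pics/scene0.png');
s=bot.get_state();print(s['time_s'],s['ee_rot'],s['position'],s['finger_gap'])
E
```

```text
{'fx': 383.45795155143213, 'fy': 383.45795155143213, 'cx': 257.23488940791805, 'cy': 194.9592095968388, 'world_to_cam': [[0.39, 0.921, -0.005, -0.26], [-0.471, 0.204, 0.858, 0.125], [0.791, -0.332, 0.514, -1.527], [0.0, 0.0, 0.0, 1.0]]}
{'fx': 365.3710204721158, 'fy': 365.3710204721158, 'cx': 254.48293386455725, 'cy': 191.90442715285917, 'world_to_cam': [[-0.72, -0.694, -0.016, 0.442], [0.529, -0.564, 0.634, -0.351], [-0.449, 0.448, 0.773, -0.749], [0.0, 0.0, 0.0, 1.0]]}
0.1 [-7.69385544e-04  9.75810669e-01  2.18615919e-01 -1.64381365e-04] [ 0.24515224 -0.51965463  0.23020722] 0.09122297499506389
```

View pics/scene0.png

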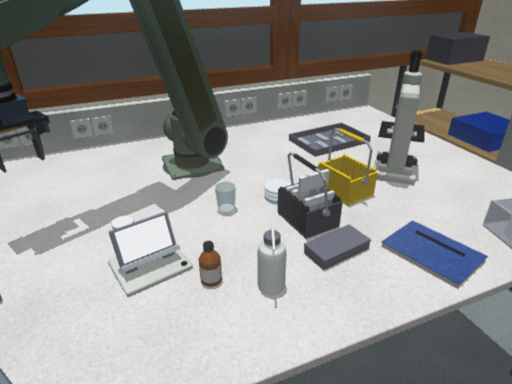

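View pics/side0.png

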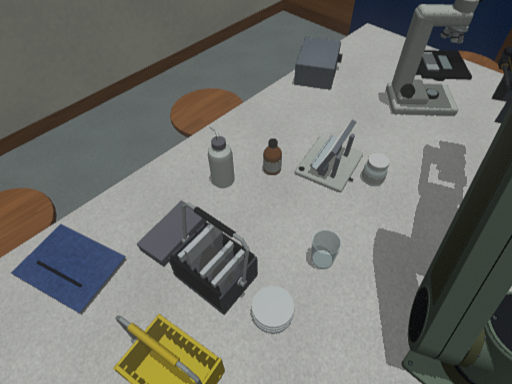

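The pictures show the black rack at scene (308,205) / side (213,265), with its handle over it. The yellow rack at scene (348,178) / side (170,355) is the look-alike. The laptop-like light panel is at scene (148,250) / side (332,155). Plaque candidates are the four slabs in the black rack, and the tall one looks to be near scene (313,185). I choose the black rack and check it in a close crop.

```bash
python3 - <<'E'
import cv2,numpy as np
a=cv2.imread('pics/scene0.png');b=cv2.imread('pics/side0.png')
f=lambda i,x,y:cv2.resize(i[y:y+75,x:x+100],(400,300),interpolation=cv2.INTER_CUBIC)
g=lambda i,x,y:f(i,x,y)
t=np.vstack([np.hstack([g(a,265,148),cv2.resize(b[195:315,150:310],(400,300),interpolation=cv2.INTER_CUBIC)]),np.hstack([g(a,100,210),g(b,280,115)])])
cv2.imwrite('pics/crop1.png',t)
E
```

```text
(no output)
```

View pics/crop1.png

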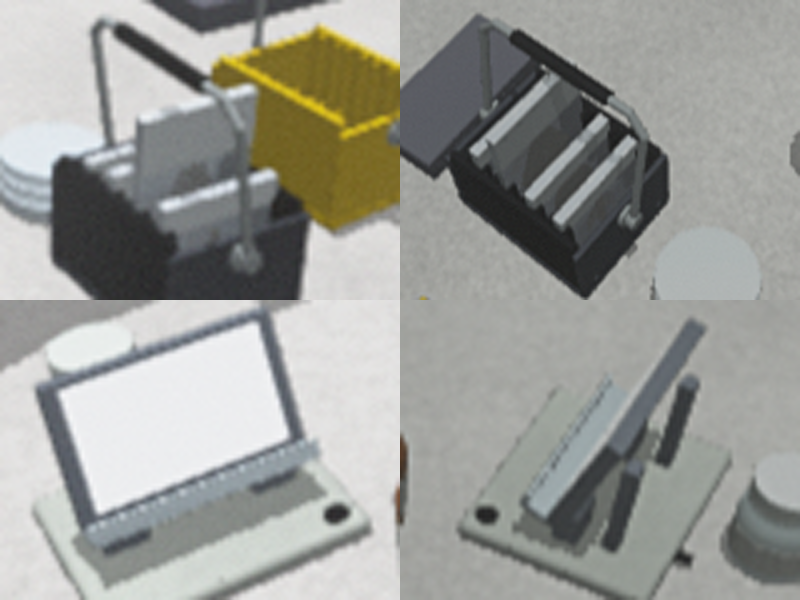

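The crop confirms the black rack. The tall plaque is second from the slide-box (+x) end, so slot +16, with its top edge at scene (299.5,178)–(329,170). The grip runs scene (294,155)–(319,170) and the panel looks clear. Now I triangulate.

```bash
python3 - <<'E'
from h import *
np.set_printoptions(precision=4,suppress=True)
S,D=calibration('scene'),calibration('side')
A=lambda x,y:(265+x/4,148+y/4)
B=lambda x,y:(150+(x-400)/2.5,195+y/2.5)
C=lambda x,y:(100+x/4,210+(y-300)/4)
E_=lambda x,y:(280+(x-400)/4,115+(y-300)/4)
for n,u,v in [('grip-x',A(117,30),B(614,98)),('grip+x',A(213,86),B(515,35)),
 ('tallL/R',A(138,118),B(474,152)),('tallR/R',A(254,90),B(550,76)),('tallL/sw',A(138,118),B(550,76)),('tallR/sw',A(254,90),B(474,152)),
 ('panel topR',C(268,312),E_(530,500)),('panel topL',C(40,385),E_(700,325)),('panel topR2',C(268,312),E_(700,325)),('panel topL',C(40,385),E_(530,500)),
 ]: print(n,*tri(S,u,D,v))
print('foot corners side', [onz(D,E_(*p),.014) for p in [(462,527),(563,388),(727,455),(640,585)]])
print('foot corners scene',[onz(S,C(*p),.014) for p in [(35,510),(370,520),(88,600)]])
# petri, slidebox
print('petri',onz(S,(277,186),.046),onz(D,(273,305),.046),'slide',onz(S,(337,240),.035),onz(D,(172,230),.035))
print('wash',onz(S,(272,290),0),onz(D,(222,184),0),'stain',onz(S,(210,283),0),'beaker',onz(S,(227,210),0),'jar',onz(D,(377,160),.075))
for p in [S,D]:
    M=np.array(p['world_to_cam']);print('cam',-M[:3,:3].T@M[:3,3])
E
```

```text
grip-x [0.4737 0.1972 0.2019] 0.004423662029384545
grip+x [0.5789 0.2125 0.2025] 0.00868813437249273
tallL/R [0.5242 0.2469 0.1443] 0.09457420032816151
tallR/R [0.5521 0.2336 0.1844] 0.05901166118411566
tallL/sw [0.5429 0.193  0.1633] 0.019514810051951804
tallR/sw [0.5344 0.2879 0.1628] 0.010403302447487576
panel topR [ 0.5207 -0.1642  0.111 ] 0.0586346928730707
panel topL [ 0.5356 -0.3322  0.1267] 0.0033424552705552347
panel topR2 [ 0.519  -0.2237  0.1697] 0.09244277286355648
panel topL [ 0.5426 -0.2647  0.071 ] 0.16656937196888036
foot corners side [array([ 0.5945, -0.154 ,  0.014 ]), array([ 0.6323, -0.3245,  0.014 ]), array([ 0.4948, -0.3492,  0.014 ]), array([ 0.4668, -0.1972,  0.014 ])]
foot corners scene [array([ 0.51  , -0.3536,  0.014 ]), array([ 0.6059, -0.1554,  0.014 ]), array([ 0.609 , -0.3309,  0.014 ])]
petri [0.3704 0.1971 0.046 ] [0.3633 0.2016 0.046 ] slide [0.6863 0.2272 0.035 ] [0.683  0.2288 0.035 ]
wash [0.7546 0.0017 0.    ] [0.7274 0.019  0.    ] stain [ 0.6722 -0.1296  0.    ] beaker [0.375  0.0177 0.    ] jar [ 0.4252 -0.2963  0.075 ]
cam [ 1.3682 -0.2931  0.6759]
cam [0.1677 0.444  0.8089]
```

```bash
cat >> h.py <<'E'
RC=np.array([.5228,.2388]); RY=np.radians(6.5)
def rack(x,y,z): # rack coords mm -> world m
    c,s=np.cos(RY),np.sin(RY); return np.array([RC[0]+(c*x-s*y)/1e3,RC[1]+(s*x+c*y)/1e3,z/1e3])
def pose():
    s=bot.get_state(); w,x,y,z=s['ee_rot']
    return np.array(s['position']),np.arctan2(2*(x*y+w*z),1-2*(y*y+z*z)),s
def rows(p,a,targets):
    """targets: (xyz m, tool-x angle rad, claw, nrows); prints rounded rows"""
    p=np.array(p,float)
    for q,b,g,n in targets:
        q=np.array(q,float); d=(q-p)/n; da=(b-a)/n
        for _ in range(n):
            c,s=np.cos(a),np.sin(a); e=d*1e3
            r=[round(v,1) for v in (c*e[0]+s*e[1], s*e[0]-c*e[1], -e[2])]+[round(-da,3),g]
            print(r,end=','); p+=d; a+=da
        print()
    return p,a
E
python3 - <<'E'
from h import *
p,a,s=pose(); print(p,np.degrees(a))
A=np.radians(96.5); U=rack(0,0,275)
m=p.copy(); m[2]=.28
rows(p,a,[(m,a,1,2),(U,A,1,18),(rack(0,0,204),A,1,4)])
E
```

```text
[ 0.24515224 -0.51965463  0.23020722] 25.25551175205256
[np.float64(0.0), np.float64(0.0), np.float64(-24.9), np.float64(-0.0), 1],[np.float64(0.0), np.float64(0.0), np.float64(-24.9), np.float64(-0.0), 1],
[np.float64(31.9), np.float64(-31.5), np.float64(0.3), np.float64(-0.069), 1],[np.float64(34.0), np.float64(-29.2), np.float64(0.3), np.float64(-0.069), 1],[np.float64(36.0), np.float64(-26.8), np.float64(0.3), np.float64(-0.069), 1],[np.float64(37.7), np.float64(-24.3), np.float64(0.3), np.float64(-0.069), 1],[np.float64(39.3), np.float64(-21.6), np.float64(0.3), np.float64(-0.069), 1],[np.float64(40.7), np.float64(-18.9), np.float64(0.3), np.float64(-0.069), 1],[np.float64(41.9), np.float64(-16.0), np.float64(0.3), np.float64(-0.069), 1],[np.float64(42.9), np.float64(-13.1), np.float64(0.3), np.float64(-0.069), 1],[np.float64(43.7), np.float64(-10.1), np.float64(0.3), np.float64(-0.069), 1],[np.float64(44.3), np.float64(-7.0), np.float64(0.3), np.float64(-0.069), 1],[np.float64(44.7), np.float64(-4.0), np.float64(0.3), np.float64(-0.069), 1],[np.float64(44.9), np.float64(-0.9), np.float64(0.3), np.float64(-0.069), 1],[np.float64(44.8), np.float64(2.2), np.float64(0.3), np.float64(-0.069), 1],[np.float64(44.6), np.float64(5.3), np.float64(0.3), np.float64(-0.069), 1],[np.float64(44.1), np.float64(8.4), np.float64(0.3), np.float64(-0.069), 1],[np.float64(43.4), np.float64(11.4), np.float64(0.3), np.float64(-0.069), 1],[np.float64(42.5), np.float64(14.4), np.float64(0.3), np.float64(-0.069), 1],[np.float64(41.4), np.float64(17.3), np.float64(0.3), np.float64(-0.069), 1],
[np.float64(-0.0), np.float64(-0.0), np.float64(17.8), np.float64(0.0), 1],[np.float64(-0.0), np.float64(-0.0), np.float64(17.8), np.float64(0.0), 1],[np.float64(-0.0), np.float64(-0.0), np.float64(17.8), np.float64(0.0), 1],[np.float64(-0.0), np.float64(-0.0), np.float64(17.8), np.float64(0.0), 1],
```

Request:
{"name": "apply_moves", "arguments": {
  "moves": [
    [0,0,-25,0,1],
    [0,0,-25,0,1],
    [32,-31.5,0,-0.069,1],
    [34,-29,0,-0.069,1],
    [36,-27,0,-0.069,1],
    [38,-24,0,-0.069,1],
    [39,-21.5,0,-0.069,1],
    [41,-19,0,-0.069,1]
  ]
}}

```text
time_s: 1.1
position: [0.3385, -0.2659, 0.2807]
ee_rot: [-0.0, 0.91, 0.415, -0.0]
ft_force: [1.3, -0.1, 1.0]
finger_gap: 0.0137
grip_force: 0.0
```

Request:
{"name": "apply_moves", "arguments": {
  "moves": [
    [42,-16,0,-0.069,1],
    [43,-13,0,-0.069,1],
    [44,-10,0,-0.069,1],
    [44,-7,0,-0.069,1],
    [45,-4,0,-0.069,1],
    [45,-1,0,-0.069,1],
    [45,2,0,-0.069,1],
    [44.5,5,0,-0.069,1]
  ]
}}

```text
time_s: 2.1
position: [0.4619, 0.0718, 0.2806]
ee_rot: [-0.0, 0.762, 0.648, -0.0]
ft_force: [0.0, -0.9, -0.6]
finger_gap: 0.0001
grip_force: 0.0
```

Request:
{"name": "apply_moves", "arguments": {
  "moves": [
    [44,8,0,-0.069,1],
    [43,11,0,-0.069,1],
    [42.5,14,0,-0.069,1],
    [41,17,0,-0.069,1],
    [0,0,0,0,1],
    [0,0,0,0,1]
  ]
}}

```text
time_s: 2.85
position: [0.5217, 0.2376, 0.2804]
ee_rot: [-0.0, 0.666, 0.746, -0.001]
ft_force: [-1.3, -0.2, -0.4]
finger_gap: -0.0001
grip_force: 0.0
```

```bash
sed -i "s/r=\[round(v,1)/r=[float(round(v,1))/; s/\[round(-da,3),g\]/[float(round(-da,3)),g]/" h.py; python3 - <<'E'
from h import *
p,a,s=pose(); print(p,np.degrees(a),rack(0,0,275),s['joint_positions'],s['time_s'],s['ft_force'])
snap('wrist','w1.png')
A=np.radians(96.5)
g=lambda t:(-130*np.sin(t),75+130*np.cos(t))
rows(p,a,[(rack(0,0,204),A,1,4),(rack(0,-45,200),A,1,5),(rack(0,-79,168),A,1,5)])
E
```

```text
[0.52173909 0.23757414 0.28037946] 96.41242205899843 [0.5228 0.2388 0.275 ] [ 4.07556102e-01  2.91631818e-01  1.48047283e+00 -5.92560478e-04
  1.37112245e+00  2.95756952e-01] 2.85 [-1.29817023 -0.24764143 -0.3836317 ]
[0.3, 0.3, 19.1, -0.0, 1],[0.3, 0.3, 19.1, -0.0, 1],[0.3, 0.3, 19.1, -0.0, 1],[0.3, 0.3, 19.1, -0.0, 1],
[-9.0, 0.0, 0.8, -0.0, 1],[-9.0, 0.0, 0.8, -0.0, 1],[-9.0, 0.0, 0.8, -0.0, 1],[-9.0, 0.0, 0.8, -0.0, 1],[-9.0, 0.0, 0.8, -0.0, 1],
[-6.8, 0.0, 6.4, -0.0, 1],[-6.8, 0.0, 6.4, -0.0, 1],[-6.8, 0.0, 6.4, -0.0, 1],[-6.8, 0.0, 6.4, -0.0, 1],[-6.8, 0.0, 6.4, -0.0, 1],
```

View pics/w1.png

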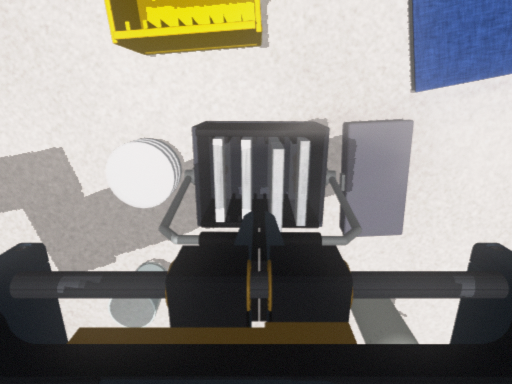

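The wrist view shows the rack square to the tool, with slots at columns 218/246/278/304 and the tall plaque at column 278. The handle sleeve is at row ~238, on the rack's -y side. I go down on its +y side and push.

Request:
{"name": "apply_moves", "arguments": {
  "moves": [
    [2,0,20,0,1],
    [2,0,20,0,1],
    [2,0,20,0,1],
    [2,0,16,0,1],
    [0,0,0,0,1]
  ]
}}

```text
time_s: 3.52
position: [0.5206, 0.2451, 0.204]
ee_rot: [-0.0, 0.667, 0.745, -0.001]
ft_force: [0.2, 0.0, 0.1]
finger_gap: 0.0002
grip_force: 0.0
```

Request:
{"name": "apply_moves", "arguments": {
  "moves": [
    [-9,0,0,0,1],
    [-9,0,0,0,1],
    [-9,0,1,0,1],
    [-9,0,1,0,1],
    [-9,0,2,0,1],
    [-9,0,2,0,1]
  ]
}}

```text
time_s: 4.28
position: [0.5273, 0.1918, 0.1987]
ee_rot: [-0.0, 0.666, 0.746, -0.0]
ft_force: [0.3, 2.3, -1.7]
finger_gap: 0.0004
grip_force: 0.9
```

Request:
{"name": "apply_moves", "arguments": {
  "moves": [
    [-8,0,6,0,1],
    [-8,0,6,0,1],
    [-8,0,6,0,1],
    [-8,0,6,0,1],
    [0,0,0,0,1]
  ]
}}

```text
time_s: 4.9
position: [0.5306, 0.1596, 0.1742]
ee_rot: [-0.0, 0.667, 0.745, -0.001]
ft_force: [-0.5, -0.2, -0.7]
finger_gap: 0.0006
grip_force: 0.0
```

```bash
python3 - <<'E'
from h import *
p,a,s=pose(); print(p,np.degrees(a),s['time_s'],s['ft_force'])
a=snap('scene','s2.png');b=snap('side','d2.png')
t=np.hstack([cv2.resize(a[135:285,235:385],(400,400)),cv2.resize(b[170:330,140:300],(400,400))])
cv2.imwrite('pics/crop2.png',t[:,:,::-1])
E
```

```text
[0.53056324 0.15959058 0.17416294] 96.38668448676343 4.9 [-0.45025458 -0.18440891 -0.66568006]
```

View pics/crop2.png

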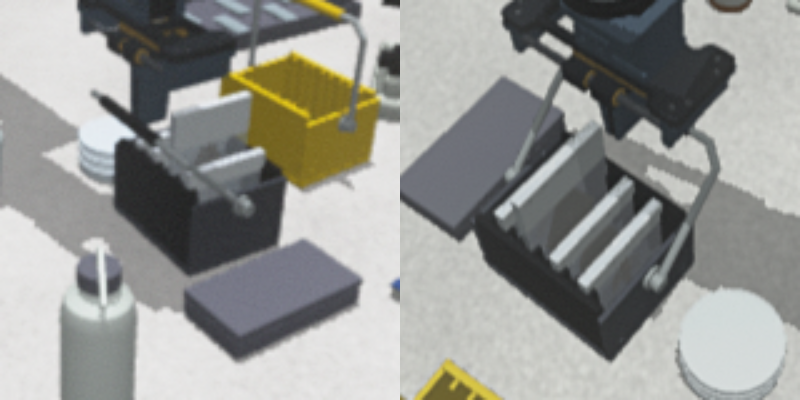

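The handle is swung to about 0.9 rad. The tall plaque and the neighbours are undisturbed. Now I press it down from above.

Request:
{"name": "apply_moves", "arguments": {
  "moves": [
    [2,0,-15,0,1],
    [0,0,-14,0,1],
    [-18,0,0,0,1],
    [-18,0,0,0,1],
    [0,0,12,0,1],
    [-1,0,12,0,1],
    [-1,0,12,0,1],
    [-2,0,12,0,1]
  ]
}}

```text
time_s: 6.0
position: [0.5348, 0.123, 0.1546]
ee_rot: [-0.0, 0.666, 0.746, -0.0]
ft_force: [0.3, -0.5, 1.3]
finger_gap: 0.0003
grip_force: 0.7
```

Request:
{"name": "apply_moves", "arguments": {
  "moves": [
    [-2,0,10,0,1],
    [-2,0,10,0,1],
    [-2,0,8,0,1],
    [0,0,6,0,1],
    [0,0,4,0,1],
    [0,0,0,0,1]
  ]
}}

```text
time_s: 6.75
position: [0.5357, 0.1169, 0.1177]
ee_rot: [-0.0, 0.666, 0.746, -0.0]
ft_force: [-0.9, 0.2, 0.6]
finger_gap: 0.0002
grip_force: 0.0
```

Request:
{"name": "apply_moves", "arguments": {
  "moves": [
    [0,0,2,0,1],
    [0,0,2,0,1],
    [0,0,1,0,1],
    [0,0,0,0,1]
  ]
}}

```text
time_s: 7.25
position: [0.5362, 0.1168, 0.1144]
ee_rot: [0.001, 0.666, 0.746, 0.001]
ft_force: [-2.9, 0.1, 8.7]
finger_gap: 0.0002
grip_force: 4.2
```

Request:
{"name": "apply_moves", "arguments": {
  "moves": [
    [0,0,-20,0,1],
    [0,0,-30,0,0],
    [0,0,-40,0,-0.5],
    [5,0,-45,0,-1],
    [30,0,-25,0,-1],
    [35,0,0,0,-1],
    [25,0,0,0,-1],
    [0,0,0,0,-1]
  ]
}}

```text
time_s: 8.25
position: [0.5249, 0.2125, 0.2727]
ee_rot: [-0.0, 0.665, 0.746, -0.0]
ft_force: [0.8, -0.3, 0.2]
finger_gap: 0.0673
grip_force: 0.0
```

```bash
python3 - <<'E'
from h import *
p,a,s=pose(); print(p,np.degrees(a),s['time_s'],s['ft_force'],s['finger_gap'])
c=calibration('wrist');im=snap('wrist','w3.png');print(c['fx'],c['cx'],c['cy'])
for q in [(16,-50,168),(16,50,168),(0,0,205),(0,-129,90)]: print(q,proj(c,rack(*q)))
for z in (0,.168): print(proj(c,[p[0],p[1],z]))
E
```

```text
[0.52485664 0.2125022  0.27273092] 96.55880670893097 8.25 [ 0.83461961 -0.33670894  0.15755462] 0.06732790718503912
297.26708753347003 258.72744955493124 189.43047311491614
(16, -50, 168) [[277.03768892 217.92988743]]
(16, 50, 168) [[279.26071397 107.7249218 ]]
(0, 0, 205) [[260.32474834 176.49430534]]
(0, -129, 90) [[259.67971164 251.73130576]]
[[258.96402039 158.1340183 ]]
[[259.05261189 194.03381983]]
```

View pics/w3.png

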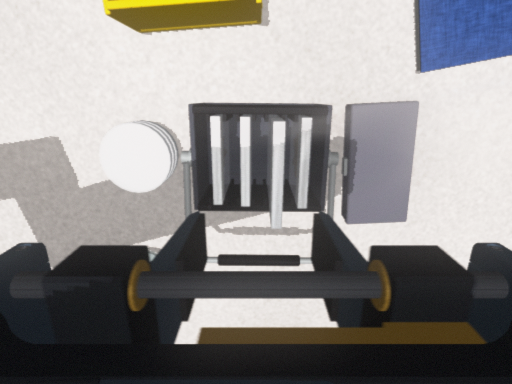

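The wrist view shows the handle fully down (sleeve at row 260) and the tall plaque top at column ~278, rows 121–228. That puts the rack about 10 mm further towards -y than triangulated, so I refine.

```bash
python3 - <<'E'
from h import *
c=calibration('wrist');g=cv2.cvtColor(cv2.imread('pics/w3.png'),cv2.COLOR_BGR2GRAY).astype(int)
for r in (112,118,121,124,135,150,170,190,205,215,225,228,231): print(r,g[r,266:292:1])
print(g[110:130,279],g[220:236,277])
E
```

```text
112 [70 70 73 75 73 71 75 70 74 73 75 74 75 75 73 75 74 74 77 77 75 76 75 78
 77 76]
118 [ 79  81  88 102 105 110 115 116 116 112 112 112 112 111 104 104  89  77
  78  84  88  90  93  84  77  73]
121 [ 89  90  99 102 105 117 126 158 190 194 193 193 192 192 191 191 191 190
 183 143 104  95  97 109 112 113]
124 [112 110 112 111 108 116 136 218 233 235 234 235 235 233 234 234 234 234
 231 171 110 100  99 110 115 118]
135 [ 94  99 106 105 107 117 147 219 232 234 233 233 233 233 233 233 232 232
 228 155  98  93  94  91  97 104]
150 [ 72  82  87  91  94 101 138 183 211 219 223 223 221 215 208 205 199 191
 144  93  72  69  71  71  84  88]
170 [ 71  83  89  91  95 112 172 210 219 223 222 218 214 211 213 209 200 168
 103  73  68  70  73  80  89  90]
190 [ 49  57  75  83  98 131 186 219 224 221 219 209 204 208 210 208 188 108
  56  51  50  52  52  47  51  61]
205 [ 54  54  63  90 110 157 204 222 225 216 206 200 199 205 211 199 140  76
  61  56  58  55  58  59  58  58]
215 [237 234 228 192 141 174 210 221 220 209 204 201 206 206 209 196 220 233
 235 233 231 230 231 230 229 229]
225 [228 230 228 228 207 192 212 221 213 207 205 206 204 208 201 201 226 234
 235 233 233 233 236 235 230 228]
228 [166 166 165 166 168 178 190 192 193 189 188 188 190 188 187 178 169 161
 161 158 162 163 166 170 166 169]
231 [165 167 166 164 164 159 159 156 161 164 166 165 166 168 172 170 169 161
 158 156 157 160 163 167 173 171]
[ 76  77  75  73  66  72  78  97 111 118 131 192 233 235 233 235 233 234
 233 232] [204 207 205 207 203 206 204 202 188 165 167 165 163 167 178 209]
```

```bash
python3 - <<'E'
from h import *
c=calibration('wrist'); z=.168
a=onz(c,(278.9,124),z);b=onz(c,(276.5,205),z);d=a-b;print('plaque yaw',np.degrees(np.arctan2(d[1],d[0]))-90)
e1=onz(c,(279,120.8),z);e2=onz(c,(276.2,228.6),z);print(e1,e2,np.linalg.norm(e1-e2),(e1+e2)/2)
p,a,s=pose();print(p,np.degrees(a),s['finger_gap'],s['time_s'])
t=(e1+e2)/2; print('thick',1e3*np.linalg.norm(onz(c,(285.2,124),z)-onz(c,(272.8,124),z)))
rows(p,a,[(np.r_[t[:2],.20],np.radians(97),-1,4),(np.r_[t[:2],.147],np.radians(97),-1,4)])
E
```

```text
plaque yaw 5.888820855773318
[0.53444018 0.27848287 0.168     ] [0.54509585 0.17883213 0.168     ] 0.100218826072633 [0.53976801 0.2286575  0.168     ]
[0.5249927  0.21146406 0.27270938] 96.5001703775917 0.07122642325892979 8.3
thick 10.58820631019321
[3.9, 4.2, 18.2, -0.002, -1],[3.8, 4.2, 18.2, -0.002, -1],[3.8, 4.2, 18.2, -0.002, -1],[3.8, 4.2, 18.2, -0.002, -1],
[-0.0, -0.0, 13.3, -0.0, -1],[-0.0, -0.0, 13.3, -0.0, -1],[-0.0, -0.0, 13.3, -0.0, -1],[-0.0, -0.0, 13.3, -0.0, -1],
```

Request:
{"name": "apply_moves", "arguments": {
  "moves": [
    [4,4,0,0.008,-1],
    [4,4,15,0,-1],
    [4,4,20,0,-1],
    [3.5,5,20,0,-1],
    [0,0,20,0,-1],
    [0,0,20,0,-1],
    [0,0,20,0,-1],
    [0,0,11,0,-1]
  ]
}}

```text
time_s: 9.3
position: [0.5399, 0.2277, 0.1448]
ee_rot: [-0.001, 0.67, 0.743, -0.001]
ft_force: [-0.2, -0.7, -0.3]
finger_gap: 0.0913
grip_force: 0.0
```

```bash
python3 - <<'E'
from h import *
p,a,s=pose(); print(p,np.degrees(a),s['time_s'],s['ft_force'],s['finger_gap'])
print((np.array([.5398,.2287])-p[:2])@np.array([[np.cos(a),np.sin(a)],[np.sin(a),-np.cos(a)]]).T*1e3)
E
```

```text
[0.53987098 0.2276914  0.14480792] 95.9201133705727 9.3 [-0.15864157 -0.7069435  -0.31126163] 0.0913485616710055
[1.01054354 0.0334311 ]
```

Aligned. I close the gripper and then lift.

Request:
{"name": "apply_moves", "arguments": {
  "moves": [
    [0,0,0,0,0.3],
    [0,0,0,0,0.6],
    [0,0,0,0,0.75],
    [0,0,0,0,1],
    [0,0,0,0,1],
    [0,0,0,0,1],
    [0,0,0,0,1]
  ]
}}

```text
time_s: 10.18
position: [0.5405, 0.2284, 0.1469]
ee_rot: [0.0, 0.669, 0.743, -0.0]
ft_force: [-0.8, 0.3, 0.7]
finger_gap: 0.0241
grip_force: 0.0
```

Request:
{"name": "apply_moves", "arguments": {
  "moves": [
    [0,0,-5,0,1],
    [0,0,-10,0,1],
    [0,0,-10,0,1],
    [0,0,-10,0,1]
  ]
}}

```text
time_s: 10.68
position: [0.5405, 0.2284, 0.1827]
ee_rot: [0.0, 0.669, 0.743, 0.0]
ft_force: [0.4, 1.2, -2.1]
finger_gap: 0.01
grip_force: 30.0
```

Request:
{"name": "apply_moves", "arguments": {
  "moves": [
    [0,0,-15,0,1],
    [0,0,-18,0,1],
    [0,0,-18,0,1],
    [0,0,-18,0,1],
    [0,0,-18,0,1],
    [0,0,-18,0,1],
    [0,0,-15,0,1],
    [0,0,-8,0,1]
  ]
}}

```text
time_s: 11.68
position: [0.5406, 0.2285, 0.3112]
ee_rot: [0.0, 0.669, 0.743, 0.001]
ft_force: [0.1, 0.3, -3.1]
finger_gap: 0.01
grip_force: 30.0
```

```bash
python3 - <<'E'
from h import *
p,a,s=pose(); print(p,np.degrees(a),s['time_s'],s['ft_force'],s['finger_gap'])
A=np.radians(101)
rows(p,a,[([.64,-.25,.312],A,1,16)])
E
```

```text
[0.54063026 0.22847402 0.31121767] 95.95941691439855 11.675 [ 0.0817085   0.33351782 -3.07262574] 0.009979427698369953
[-30.4, 3.1, -0.0, -0.005, 1],[-30.4, 2.9, -0.0, -0.005, 1],[-30.4, 2.7, -0.0, -0.005, 1],[-30.4, 2.6, -0.0, -0.005, 1],[-30.4, 2.4, -0.0, -0.005, 1],[-30.5, 2.2, -0.0, -0.005, 1],[-30.5, 2.1, -0.0, -0.005, 1],[-30.5, 1.9, -0.0, -0.005, 1],[-30.5, 1.7, -0.0, -0.005, 1],[-30.5, 1.6, -0.0, -0.005, 1],[-30.5, 1.4, -0.0, -0.005, 1],[-30.5, 1.2, -0.0, -0.005, 1],[-30.5, 1.1, -0.0, -0.005, 1],[-30.5, 0.9, -0.0, -0.005, 1],[-30.5, 0.7, -0.0, -0.005, 1],[-30.5, 0.6, -0.0, -0.005, 1],
```

Request:
{"name": "apply_moves", "arguments": {
  "moves": [
    [-15,1,0,0,1],
    [-30,2,0,-0.006,1],
    [-32,2,0,-0.006,1],
    [-32,2,0,-0.006,1],
    [-32,2,0,-0.006,1],
    [-32,2,0,-0.006,1],
    [-32,2,0,-0.006,1],
    [-32,2,0,-0.006,1]
  ]
}}

```text
time_s: 12.68
position: [0.5835, -0.0071, 0.309]
ee_rot: [-0.001, 0.654, 0.757, -0.001]
ft_force: [0.1, -0.2, -1.8]
finger_gap: 0.0099
grip_force: 30.0
```

Request:
{"name": "apply_moves", "arguments": {
  "moves": [
    [-32,2,0,-0.006,1],
    [-32,2,0,-0.006,1],
    [-32,2,0,-0.006,1],
    [-32,2,0,-0.006,1],
    [-32,2,0,-0.006,1],
    [-32,2,0,-0.006,1],
    [-32,2,0,-0.006,1],
    [-20,1,0,-0.006,1]
  ]
}}

```text
time_s: 13.68
position: [0.6384, -0.2454, 0.3087]
ee_rot: [-0.001, 0.636, 0.772, -0.001]
ft_force: [0.3, 0.0, -2.3]
finger_gap: 0.0102
grip_force: 30.0
```

Request:
{"name": "apply_moves", "arguments": {
  "moves": [
    [0,0,0,0,1],
    [0,0,0,0,1]
  ]
}}

```text
time_s: 13.92
position: [0.6387, -0.2423, 0.3098]
ee_rot: [-0.001, 0.635, 0.772, 0.0]
ft_force: [-0.8, 0.5, -1.8]
finger_gap: 0.0095
grip_force: 30.0
```

```bash
python3 - <<'E'
from h import *
p,a,s=pose(); print(p,np.degrees(a),s['time_s'],s['ft_force'],s['finger_gap'])
c=calibration('wrist');im=snap('wrist','w4.png')
M=np.array(c['world_to_cam']);np.save('cw4.npy',np.array([c['fx'],c['cx'],c['cy']]));np.save('Mw4.npy',M)
snap('scene','s4.png');b=snap('side','d4.png')
E
```

```text
[ 0.63873871 -0.24234795  0.30984015] 101.1370356812901 13.925 [-0.77188435  0.46452637 -1.81541346] 0.009519760969364901
```

View pics/w4.png

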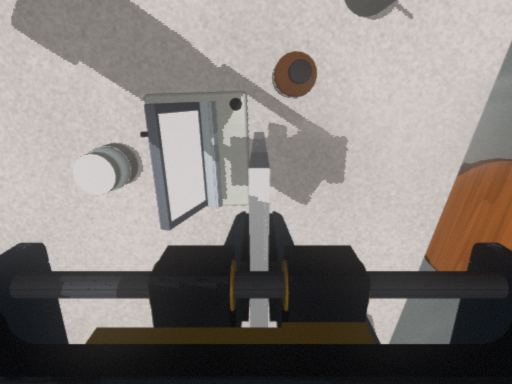

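The panel is at left: its top edge runs (149,105)–(163,228), the lip (211,102)–(217,207) and the foot's right edge is at column ~247. The plaque hangs at column ~258. Next I get sharper edges.

```bash
python3 - <<'E'
from h import *
g=cv2.cvtColor(cv2.imread('pics/w4.png'),cv2.COLOR_BGR2GRAY).astype(int)
for r in (110,120,140,160,180,195): print(r,'140:',g[r,143:170],'200:',g[r,200:252])
for c_ in (155,212,215): print(c_,g[92:112,c_],g[196:232,c_])
E
```

```text
110 140: [188 136  91  80  80  84  79  78  81  78  81  75  65  61  64  63  64  64
  67  66  66  68  68  65  64  64  65] 200: [108 125 126 124 125 124 127 123 124 122 122 110 101  96  95  98 111 121
 126 128 125 126 127 127 122 125 125 126 125 126 127 127 123 120 116 104
 120 150 182 193 199 200 201 199 182 159 136 166 188 190 192 192]
120 140: [190 191 165 111  85  81  83  80  80  82  84  82  80  73  69  91 180 205
 206 205 205 208 206 207 205 204 205] 200: [ 76 111 123 126 123 127 129 126 121 116 123 123 106  97  97  95 103 120
 123 127 123 128 128 127 126 128 128 135 179 191 192 194 192 193 196 192
 195 196 196 197 197 197 199 198 190 172 146 124 172 189 193 193]
140 140: [193 195 195 195 191 151 103  84  84  85  81  83  83  86  82  79  72  78
 131 191 205 206 205 204 207 205 209] 200: [141  89  93 117 128 127 126 126 131 126 130 161 179 178 136 114 112 112
 118 125 126 123 131 173 190 189 193 191 192 188 148 129 128 127 127 129
 131 127 131 128 128 125 130 128 129 124 116 107 113 124 128 131]
160 140: [201 203 202 197 193 195 197 194 149 119 118 119 118 118 122 120 123 113
  89  8
[... 923 characters left out ...]
55 [130 115 104 109 114 118 118 123 118 119 112  86  68  64  64  66  67  70
  65  67] [195 193 199 200 200 200 201 201 202 201 196 190 191 195 197 195 197 199
 199 196 197 200 202 203 200 197 198 197 195 192 192 196 199 201 199 198]
212 [100 108 118 124 125 123 123 123 116 103  95  93  95  95  94  96  94 101
 101 101] [192 190 191 191 191 191 191 191 190 189 187 187 186 186 189 192 194 194
 191 190 189 191 193 194 192 188 187 190 191 195 199 200 201 200 197 196]
215 [102 110 119 124 126 123 124 123 120 106 105 109 108 101 105 110  98  98
  98  93] [167 172 173 171 184 186 186 186 186 187 188 192 192 199 199 192 190 189
 193 190 193 195 195 191 197 196 195 189 187 188 192 192 194 197 200 197]
```

```bash
python3 - <<'E'
from h import *
g=cv2.cvtColor(cv2.imread('pics/w4.png'),cv2.COLOR_BGR2GRAY).astype(int)
print(g[218:234,156:176]);print(g[198:213,212:226]);print(g[96:110,206:220]);print(g[98:112,144:164])
k=np.load('cw4.npy');c=dict(fx=k[0],fy=k[0],cx=k[1],cy=k[2],world_to_cam=np.load('Mw4.npy'))
for n,z,L in [('back',.1265,[(148.2,140),(151,160),(154,180),(156.2,195)]),('ftop',.1313,[(161.2,160),(163.7,180),(165.4,195)]),('lip',.057,[(214.8,160),(217,180),(218.2,195)]),('foot',.014,[(246,110),(247.3,120)])]:
    P=np.array([onz(c,q,z) for q in L]); d=P[0]-P[-1]; print(n,P.mean(0),np.degrees(np.arctan2(d[1],d[0]))-90)
E
```

```text
[[198 196 191 148 118 115 114 115 117 118 117 110  89  78  89 160 197 203
  203 193]
 [200 195 187 157 125 114 116 118 117 116 117 113  93  77  86 154 196 195
  158 113]
 [196 195 190 154 124 117 115 116 116 115 116 114  99  82  81 129 175 152
  107  80]
 [199 197 190 159 126 117 113 116 118 116 116 117 106  83  80  96  99  88
   78  74]
 [197 198 195 174 133 118 114 112 112 113 117 113 110  86  76  77  75  76
   75  74]
 [198 197 197 191 143 118 114 116 114 112 115 113 107  88  79  76  75  75
   76  76]
 [196 197 201 196 146 114 115 115 114 112 113 114 110  89  76  72  74  75
   74  74]
 [195 199 203 197 155 122 116 115 114 113 114 113 110  87  78  75  74  76
   77  87]
 [193 198 202 198 160 124 115 113 113 116 116 117 109  95  80  76  76  76
   91 136]
 [196 199 203 200 157 125 116 114 113 114 114 115 113  98  81  74  86 101
  133 182]
 [198 199 203 197 162 132 118 116 114 116 116 118 114 103  84  91 129 173
  185 193]
 [200 198 199 202 198 170 144 139 132 124 122 126 119 113 108 133 177 189
  191 196]
 [196 197 198 200 205 199 193 191 189 176 167 157 153 153 175 183 191 194
  196 
[... 2711 characters left out ...]
  66  67  68  65
   66  65]
 [126  84  81  80  80  81  77  77  81  80  73  66  67  64  65  66  66  64
   66  67]
 [128  84  80  81  79  80  78  81  80  80  76  67  64  67  65  66  63  68
   64  65]
 [135  91  82  79  80  80  79  81  81  81  74  70  65  64  63  65  66  62
   66  65]
 [136  91  80  80  84  79  78  81  78  81  75  65  61  64  63  64  64  67
   66  66]
 [145  98  82  80  82  83  81  78  82  79  77  67  66  65  65  66  65  62
   66  67]]
back [ 0.51594318 -0.26144097  0.1265    ] 13.179819267829316
ftop [ 0.5310128  -0.26866091  0.1313    ] 12.319121823733042
lip [ 0.58471994 -0.2785291   0.057     ] 14.080264935263827
foot [ 0.60935748 -0.18691106  0.014     ] 18.049582849529457
```

```bash
python3 - <<'E'
from h import *
k=np.load('cw4.npy');c=dict(fx=k[0],fy=k[0],cx=k[1],cy=k[2],world_to_cam=np.load('Mw4.npy'))
for n,z,h,x,(u,v) in [('ftop',.1313,.0,-.0325,((154.2,103),(169,229.4))),('back',.1265,0,-.0456,((143.9,103.5),(160,228.6))),('lip',.057,0,.0179,((210.8,100.8),(218.4,206.6)))]:
    a,b=onz(c,u,z),onz(c,v,z);d=a-b;yw=np.arctan2(d[1],d[0])-np.pi/2
    f=np.array([np.cos(yw),np.sin(yw)]); m=(a+b)[:2]/2
    print(n,'len',np.linalg.norm(d),'yaw',np.degrees(yw),'seat',m-x*f)
M=c['world_to_cam'];print(-M[:3,:3].T@M[:3,3])
# plaque pose in hand, from scene/side images
for nm in ('scene','side'):
    cc=calibration(nm); p,a,s=pose()
    t=np.array([-np.sin(a),np.cos(a),0])*0; w=np.array([np.cos(a),np.sin(a),0])
    for dz in (.02,-.14): print(nm,dz,[np.round(proj(cc,p+w*e+[0,0,dz])[0],1) for e in (-.05,.05)])
s=cv2.imread('pics/s4.png');d=cv2.imread('pics/d4.png')
S=proj(calibration('scene'),p)[0].astype(int);D=proj(calibration('side'),p)[0].astype(int)
f=lambda i,q:cv2.resize(i[max(q[1]-50,0):q[1]+100,max(q[0]-50,0):q[0]+50][:150,:100],(400,600),interpolation=cv2.INTER_CUBIC)
print(S,D); cv2.imwrite('pics/crop4.png',np.hstack([f(s,S),f(d,D)]))
E
```

```text
ftop len 0.1485488215254106 yaw 12.136347596457934 seat [ 0.56024275 -0.25227924]
back len 0.1490903840685312 yaw 12.238562812867912 seat [ 0.56065059 -0.25276717]
lip len 0.1481155519150045 yaw 12.669022609017382 seat [ 0.55989555 -0.25166881]
[ 0.62231569 -0.15922478  0.46424632]
scene 0.02 [array([115.2, 172.9]), array([163.7, 160.2])]
scene -0.14 [array([129.7, 238.6]), array([172.8, 223.4])]
side 0.02 [array([323. ,  45.9]), array([304.2,  64.8])]
side -0.14 [array([315.7,  98.9]), array([299. , 118.3])]
[141 175] [312  62]
```

View pics/crop4.png

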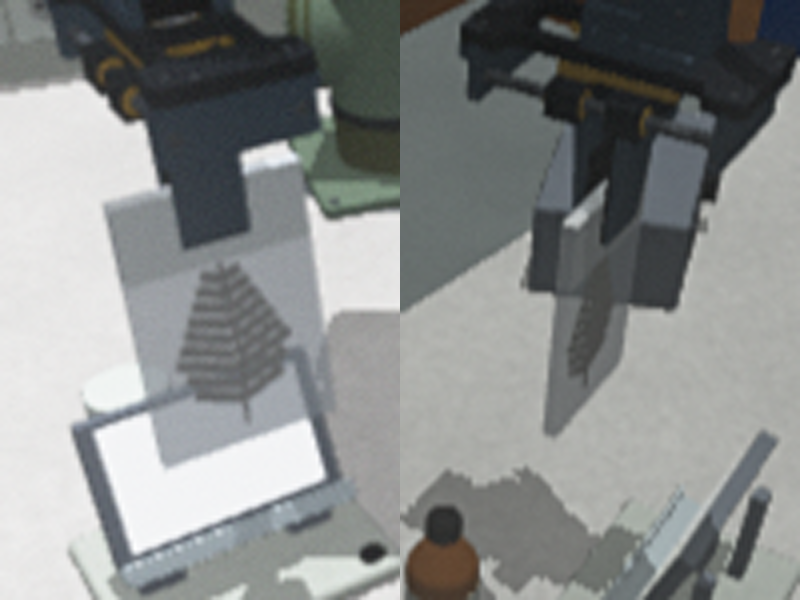

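The plaque hangs straight, its top about 13 mm above the TCP and its foot about 147 mm below. The seat is (0.560,-0.252) with yaw 12.3°, and three edges agree on it. I move over the ledge.

```bash
cat >> h.py <<'E'
SEAT=np.array([.5603,-.2522]); VY=np.radians(12.3)
def view(x,y,z):
    c,s=np.cos(VY),np.sin(VY); return np.array([SEAT[0]+(c*x-s*y)/1e3,SEAT[1]+(s*x+c*y)/1e3,z/1e3])
def inview(p):
    c,s=np.cos(VY),np.sin(VY); d=(p[:2]-SEAT)*1e3; return c*d[0]+s*d[1],-s*d[0]+c*d[1],p[2]*1e3
E
python3 - <<'E'
from h import *
p,a,s=pose(); print(s['time_s'],inview(p))
rows(p,a,[(view(6,-1,310),np.radians(102.3),1,5),(view(6,-1,220),np.radians(102.3),1,6)])
E
```

```text
14.075 (np.float64(79.02870611688104), np.float64(-6.849614464379837), np.float64(310.3060406056064))
[0.9, -14.6, 0.1, -0.004, 1],[0.9, -14.6, 0.1, -0.004, 1],[1.0, -14.6, 0.1, -0.004, 1],[1.1, -14.6, 0.1, -0.004, 1],[1.1, -14.6, 0.1, -0.004, 1],
[0.0, -0.0, 15.0, -0.0, 1],[0.0, -0.0, 15.0, -0.0, 1],[0.0, -0.0, 15.0, -0.0, 1],[0.0, -0.0, 15.0, -0.0, 1],[0.0, -0.0, 15.0, -0.0, 1],[0.0, -0.0, 15.0, -0.0, 1],
```

Request:
{"name": "apply_moves", "arguments": {
  "moves": [
    [1,-10,0,-0.004,1],
    [1,-15,0,-0.004,1],
    [1,-18,0,-0.004,1],
    [1,-17,0,-0.004,1],
    [1,-13,0,-0.004,1],
    [0,0,0,0,1],
    [0,0,0,0,1]
  ]
}}

```text
time_s: 14.95
position: [0.5669, -0.2529, 0.3101]
ee_rot: [0.0, 0.628, 0.779, 0.0]
ft_force: [-0.1, 0.1, -2.0]
finger_gap: 0.0098
grip_force: 30.0
```

Request:
{"name": "apply_moves", "arguments": {
  "moves": [
    [0,0,12,0,1],
    [0,0,15,0,1],
    [0,0,15,0,1],
    [0,0,15,0,1],
    [0,0,15,0,1],
    [0,0,12,0,1],
    [0,0,0,0,1]
  ]
}}

```text
time_s: 15.82
position: [0.5661, -0.2528, 0.2247]
ee_rot: [-0.001, 0.628, 0.779, -0.0]
ft_force: [-0.7, 0.3, -2.7]
finger_gap: 0.0098
grip_force: 30.0
```

```bash
python3 - <<'E'
from h import *
p,a,s=pose(); print(s['time_s'],inview(p),np.degrees(a),s['ft_force'])
snap('scene','s5.png');b=snap('side','d5.png')
cv2.imwrite('pics/crop5.png',np.hstack([cv2.resize(cv2.imread('pics/s5.png')[170:300,95:205],(440,520),interpolation=cv2.INTER_CUBIC),cv2.resize(cv2.imread('pics/d5.png')[75:205,270:360],(360,520),interpolation=cv2.INTER_CUBIC)]))
E
```

```text
15.825 (np.float64(5.5331242599387735), np.float64(-1.7783634654579559), np.float64(224.72729478358323)) 102.25947637279805 [-0.73066827  0.25896701 -2.68963832]
```

View pics/crop5.png

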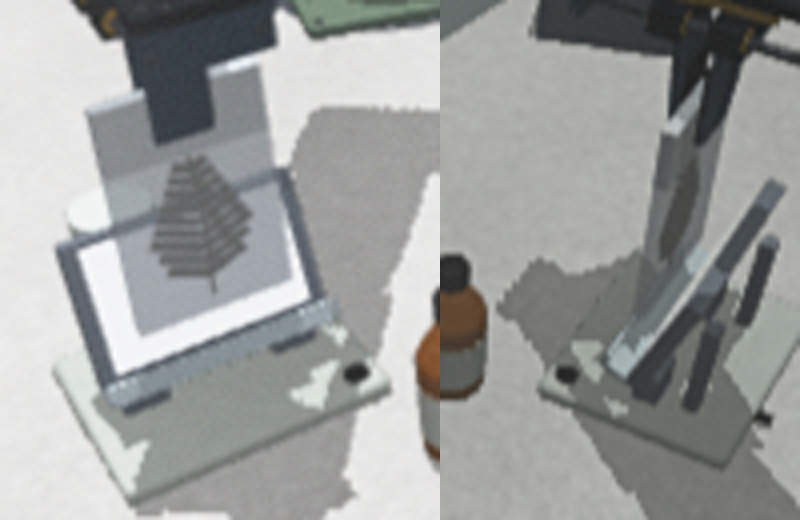

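The plaque foot, at crop (138,335)–(295,285), is centred above the ledge, just in front of the face. I lower it gently.

Request:
{"name": "apply_moves", "arguments": {
  "moves": [
    [0.5,0.5,6,0,1],
    [0,0,6,0,1],
    [0,0,5,0,1],
    [0,0,4,0,1],
    [0,0,3,0,1],
    [0,0,2,0,1],
    [0,0,0,0,1]
  ]
}}

```text
time_s: 16.8
position: [0.5669, -0.2524, 0.1999]
ee_rot: [-0.0, 0.628, 0.779, -0.0]
ft_force: [0.6, 0.5, -2.7]
finger_gap: 0.0097
grip_force: 30.0
```

Request:
{"name": "apply_moves", "arguments": {
  "moves": [
    [0,0,1.5,0,1],
    [0,0,1.5,0,1],
    [0,0,1,0,1],
    [0,0,0,0,1]
  ]
}}

```text
time_s: 17.3
position: [0.5669, -0.2524, 0.1958]
ee_rot: [-0.0, 0.628, 0.779, -0.0]
ft_force: [-0.3, 0.6, -2.5]
finger_gap: 0.0098
grip_force: 30.0
```

Request:
{"name": "apply_moves", "arguments": {
  "moves": [
    [0,0,1,0,1],
    [0,0,1,0,1],
    [0,0,0,0,1]
  ]
}}

```text
time_s: 17.68
position: [0.5669, -0.2524, 0.1939]
ee_rot: [-0.0, 0.628, 0.779, -0.0]
ft_force: [0.6, -0.7, -1.5]
finger_gap: 0.01
grip_force: 30.0
```

Request:
{"name": "apply_moves", "arguments": {
  "moves": [
    [0,0,1,0,1],
    [0,0,1,0,1],
    [0,0,0,0,1]
  ]
}}

```text
time_s: 18.05
position: [0.567, -0.2524, 0.1935]
ee_rot: [0.001, 0.628, 0.779, 0.0]
ft_force: [-1.3, 1.1, 5.9]
finger_gap: 0.0099
grip_force: 30.0
```

Contact came at the expected ledge height. I loosen the grip gradually so the plaque tips back onto the rear finger, then carry that finger back.

Request:
{"name": "apply_moves", "arguments": {
  "moves": [
    [0,0,-0.5,0,0.76],
    [0,0,0,0,0.74],
    [0,0,0,0,0.72],
    [0,0,0,0,0.7],
    [0,0,0,0,0.68],
    [0,0,0,0,0.66],
    [0,0,0,0,0.66]
  ]
}}

```text
time_s: 18.92
position: [0.5669, -0.2524, 0.1925]
ee_rot: [0.0, 0.628, 0.779, -0.0]
ft_force: [0.2, 0.0, 0.4]
finger_gap: 0.0157
grip_force: 0.0
```

```bash
python3 - <<'E'
from h import *
p,a,s=pose(); print(s['time_s'],inview(p),np.degrees(a),s['ft_force'],s['finger_gap'])
b=snap('scene','s6.png');b=snap('side','d6.png')
cv2.imwrite('pics/crop6.png',np.hstack([cv2.resize(cv2.imread('pics/s6.png')[170:300,95:205],(440,520),interpolation=cv2.INTER_CUBIC),cv2.resize(cv2.imread('pics/d6.png')[75:205,270:360],(360,520),interpolation=cv2.INTER_CUBIC)]))
E
```

```text
18.925 (np.float64(6.452149922999869), np.float64(-1.589822737412791), np.float64(192.4582551701341)) 102.26095252024415 [0.19900502 0.01931467 0.43665689] 0.015746986906787868
```

View pics/crop6.png

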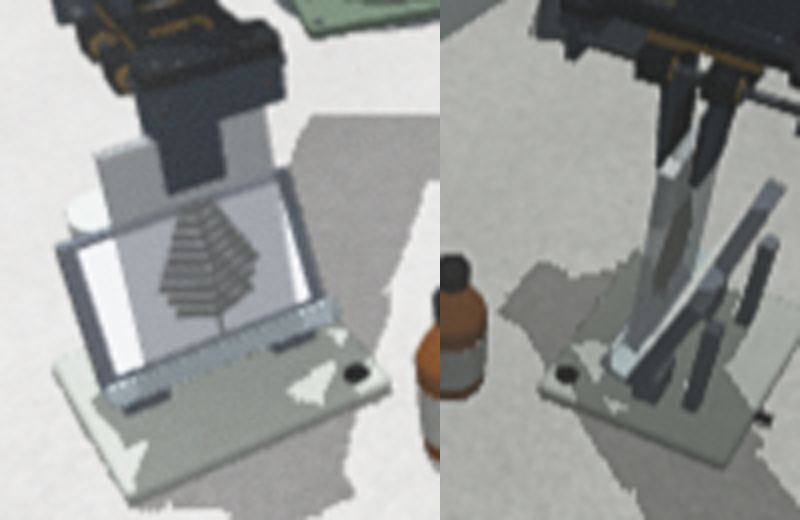

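Request:
{"name": "apply_moves", "arguments": {
  "moves": [
    [0,-3.3,0,0,0.62],
    [0,-3.3,0,0,0.58],
    [0,-3.3,0,0,0.54],
    [0,-3.3,0,0,0.5],
    [0,-3.3,0,0,0.46],
    [0,-3.3,0,0,0.42],
    [0,-3.3,0,0,0.38],
    [0,-3.3,0,0,0.34]
  ]
}}

```text
time_s: 20.02
position: [0.5409, -0.258, 0.1924]
ee_rot: [0.0, 0.628, 0.779, -0.0]
ft_force: [-0.3, 0.1, 0.2]
finger_gap: 0.0301
grip_force: 0.1
```

Request:
{"name": "apply_moves", "arguments": {
  "moves": [
    [0,-3.3,0,0,0.3],
    [0,-3.3,0,0,0.26],
    [0,-3.3,0,0,0.22],
    [0,-3.3,0,0,0.18],
    [0,-3.3,0,0,0.14],
    [0,-3.3,0,0,0.1],
    [0,-3.3,0,0,0.06],
    [0,-3.3,0,0,0.02]
  ]
}}

```text
time_s: 21.02
position: [0.5152, -0.2637, 0.1925]
ee_rot: [0.0, 0.628, 0.779, 0.0]
ft_force: [0.1, 0.6, 0.4]
finger_gap: 0.0445
grip_force: 0.0
```

Request:
{"name": "apply_moves", "arguments": {
  "moves": [
    [0,0,0,0,0.02],
    [0,0,0,0,0.02]
  ]
}}

```text
time_s: 21.28
position: [0.5154, -0.2636, 0.1925]
ee_rot: [0.0, 0.628, 0.779, 0.0]
ft_force: [0.2, 0.1, -0.3]
finger_gap: 0.045
grip_force: 0.0
```

```bash
python3 - <<'E'
from h import *
p,a,s=pose(); print(s['time_s'],inview(p),s['ft_force'],s['finger_gap'])
im=camera('side');cv2.imwrite('pics/d7.png',im[:,:,::-1]);im2=camera('scene');cv2.imwrite('pics/s7.png',im2[:,:,::-1])
cs,cd=calibration('scene'),calibration('side')
def pan(x,y,z):
    c,s=np.cos(.349),np.sin(.349); return view(x*c-z*s,y,42+x*s+z*c)
for n,c in (('scene',cs),('side',cd)):
    print(n,'expected top corners',[np.round(proj(c,pan(x,y,160))[0],1).tolist() for x in(0,10) for y in(-50,50)])
g=cv2.cvtColor(im2,cv2.COLOR_RGB2GRAY).astype(int)
u,v=proj(cs,pan(10,-50,140))[0].astype(int); print('scene row L',v,u,g[v,u-12:u+13])
u,v=proj(cs,pan(10,50,140))[0].astype(int); print('scene row R',v,u,g[v,u-12:u+13])
for y in (-40,40):
    u,v=proj(cs,pan(10,y,160))[0].astype(int); print('scene col',u,v,g[v-12:v+13,u])
g=cv2.cvtColor(im,cv2.COLOR_RGB2GRAY).astype(int)
u,v=proj(cd,pan(5,50,150))[0].astype(int); print('side row',v,u,g[v,u-16:u+17])
u,v=proj(cd,pan(5,50,120))[0].astype(int); print('side row',v,u,g[v,u-16:u+17])
E
```

```text
21.275 (np.float64(-46.27208912688485), np.float64(-1.6025858714871823), np.float64(192.49668770113786)) [ 0.22871421  0.05091458 -0.29935984] 0.04501414546477017
scene expected top corners [[111.7, 202.5], [151.7, 190.2], [112.7, 203.0], [152.9, 190.6]]
side expected top corners [[360.9, 108.9], [346.2, 130.4], [357.8, 106.7], [342.9, 128.1]]
scene row L 210 115 [228 229 230 232 231 231 229 231 231 232 225 187 161 155 157 157 159 157
 158 157 158 159 157 157 157]
scene row R 198 155 [ 72 117 156 155 164 178 181 182 179 177 180 189 218 228 227 227 227 228
 228 226 227 224 224 226 228]
scene col 116 201 [227 225 228 227 229 229 232 230 231 232 233 230 218 184 158 159 158 158
 158 158 159 155 157 159 153]
scene col 149 191 [ 61  66  68  64  63  63  60  83 184 228 230 228 218 191 176 180 177 179
 180 181 181 179 179 177 170]
side row 131 342 [175 178 176 176 174 175 178 175 176 176 175 173 158 131 112 100  91  90
  87  87  85  93  73  74 103 160 177 174 170 172 172 162 177]
side row 138 337 [171 173 178 170 169 177 179 157 119 101 113 118 122 104  94  91  91  89
  90  88  81  79  77  73  95 155 180 164  78  58  61  56  85]
```

The edges match the flat, centred pose within about 1 px. I withdraw straight up.

Request:
{"name": "apply_moves", "arguments": {
  "moves": [
    [0,0,-4,0,0.02],
    [0,0,-8,0,0.02],
    [0,0,-12,0,0.02],
    [0,0,-18,0,0.02],
    [0,0,-25,0,0.02],
    [0,0,-25,0,0.02],
    [0,0,-20,0,0.02],
    [0,0,0,0,0.02]
  ]
}}

```text
time_s: 22.38
position: [0.5161, -0.264, 0.3069]
ee_rot: [0.002, 0.628, 0.779, 0.0]
ft_force: [0.1, -1.0, 0.5]
finger_gap: 0.0446
grip_force: 0.0
```

```bash
python3 - <<'E'
from h import *
p,a,s=pose(); print(s['time_s'],p,s['ft_force'],s['finger_gap'])
im2=camera('scene');cv2.imwrite('pics/s8.png',im2[:,:,::-1]);cs=calibration('scene')
def pan(x,y,z):
    c,s=np.cos(.349),np.sin(.349); return view(x*c-z*s,y,42+x*s+z*c)
g=cv2.cvtColor(im2,cv2.COLOR_RGB2GRAY).astype(int)
for y in (-50,50):
    for z in (140,110):
        u,v=proj(cs,pan(10,y,z))[0].astype(int); print('edge',y,z,g[v,u-6:u+7])
for y in (-40,0,40):
    u,v=proj(cs,pan(10,y,160))[0].astype(int); print('top',y,g[v-6:v+7,u])
u,v=proj(cs,pan(10,-45,2))[0].astype(int); print('foot',g[v-3:v+6,u-10:u+6])
# anything else changed since start, outside arm/plaque/rack?
o=cv2.cvtColor(cv2.imread('pics/scene0.png'),cv2.COLOR_BGR2GRAY).astype(int)
for n,(x,y) in dict(stain=(210,265),wash=(272,265),slide=(337,245),petri=(272,190),beaker=(226,198),jar=(122,225)).items(): print(n,np.abs(g-o)[y-10:y+10,x-10:x+10].mean().round(1))
E
```

```text
22.375 [ 0.5160844  -0.26397117  0.30687237] [ 0.12303401 -0.97756297  0.4942306 ] 0.04464763729433527
edge -50 140 [228 229 229 230 221 188 159 158 159 157 157 158 158]
edge -50 110 [239 239 239 239 241 236 202 185 191 191 190 189 190]
edge 50 140 [179 178 180 181 178 187 216 226 226 224 225 227 227]
edge 50 110 [178 181 182 180 182 190 206 224 226 227 229 229 229]
top -40 [230 231 230 231 230 230 212 177 155 156 159 157 157]
top 0 [229 230 230 229 228 227 202 168 157 156 156 158 156]
top 40 [227 226 227 227 228 226 212 188 172 179 179 179 178]
foot [[229 243 242 241 241 242 237 199 196 184 176 171 159 149 139 133]
 [199 244 243 242 242 243 240 211 176 158 151 147 135 129 138 134]
 [175 245 245 244 239 224 208 165 132 135 135 137 143 140 134 140]
 [147 230 242 218 184 144 127 103 110 141 137 133 140 139 137 137]
 [114 168 182 134  99  94 104 124 134 138 138 135 140 138 140 137]
 [ 93 105 102 100 101 119 128 145 143 138 140 138 139 137 138 135]
 [ 91 109 128 127 125 136 137 138 136 136 141 138 134 138 137 142]
 [126 129 143 143 136 140 141 138 139 136 136 136 133 132 125 143]
 [142 139 138 141 138 140 134 139 137 136 134 119 109 106 112 140]]
stain 3.3
wash 6.1
slide 5.7
petri 15.1
beaker 9.4
jar 33.5
```

```bash
python3 -c "
from station import bot
print(bot.job_done())"
```

```text
the job is handed in; nothing more can be done
None
```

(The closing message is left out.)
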